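# Clamp a column in the column vice with its loose crank

## Robot

A 6-joint arm with a two-finger parallel gripper is mounted at the origin on a cart in front of the work surface, level with it; the furniture and walls round the work are solid. World frame = base frame: x ahead of the robot, y to its left, z up, the work surface at z = 0. Lengths are in mm, angles in rad, forces in N, time in s.
With the tool pointing down it reaches from about 300 to 775 mm from the base axis. Payload 14.6 kg.
Tool frame: the origin (TCP) lies between the finger pads; the fingertips stand 8 mm ahead of it and the grasp point (between the pads) lies 11 mm behind it; z points along the fingers, y is the line along which they close (so a half turn about z gives the same grasp; the last joint's range is limited). The gripper opens to 94 mm and grips with 3 to 60 N. Pads are 16 mm wide; open, the fingers measure 119 mm over their backs; the gripper's body (75 mm by 177 mm) begins 78 mm behind the grasp point.
Start: joints at [1.244, 0.3, 1.521, -0, 1.321, -0.067], TCP at [141.286, 531.533, 175.746] pointing down, gripper open.
Joint ranges: [-3.03, 3.03], [-0.79, 2.21], [0.23, 2.52], [-1.04, 4.18], [0, 3.07], [-2.55, 2.55]. Speed limits (rad/s): [2.22, 2.22, 2.57, 3.14, 3.14, 3.14].

## Interface

Orientations are given as a rotation vector (axis times angle).
In Python, from rig import observe, grab_frame, hand_in, spot_in, trace gives the robot as it stands.
- The arm moves only by the shell command python3 -m creep 'ROWS' [FORCE]. ROWS is JSON, a list of rows, each a list of 3 entries, a list of its own where there are three numbers: the opening, from 0 (shut) to 1 (fully open), then the shift along the tool's x, y, z in mm, then the turn about the tool's z in rad. A call has 1 to 10 rows; each row shifts and turns the commanded pose from where the row before left it, along the tool's axes as they then stand; what a row does not reach is not made up. A row lasts 1/10 s, in which the tool goes at most 50 mm and 8.59 degrees, less where a joint would pass 70% of its speed; a pose out of reach is approached as far as the arm can. A call with a gripper value outside its range is refused whole. The fingers move at their own pace and stop on an object; FORCE is the grip in N (left out, the last holds). Time passes only in rows, so rows that do not move let the fingers close. It gives the time, the measured TCP pose, the force, the opening and the grip force at its end, in the units of the state.
- observe(): the state, without advancing time (a new reading comes with each control period).
- grab_frame(name): name is "scene" or "top"; returns a dict with "image" (384x512x3 uint8, blue, green, red), "intrinsics" (3x3 intrinsics, pixels), "R" (3x3) and "t" (3): a world point X has camera coordinates R X + t. Camera axes: x right, y down, z forward; pixel columns grow to the right and rows downward; lengths in mm; the calibration is good to about 2 mm. A picture is of the moment at which its call begins. There is no depth.
- hand_in(): hands the job in; it is judged then, once.
Trained networks look in a picture, given as the dict that the camera call returned (one of the last four; its "shot" number tells which), for a name from the list of things; names that differ only in an ending like _2 or _b are one class to them, and where a whole thing is asked for, a point or a joint stands for the part that bears it (a point fixed in the world has none). Each returns a list of dicts, best first, with "score" (0 to 1); they miss things now and then, are a little off and sometimes report something else, mostly with a low value. They report only what shows in the picture. A call takes as long as a camera call. They do not tell look-alikes from the thing itself.
- spot_in(picture, target): "extent" ([left, top, right, bottom] in pixels, round what is visible of it).
- trace(picture, target): "mask" (384x512 bool, what is visible of it) and "extent" ([left, top, right, bottom] in pixels, round what is visible of it).
The state is a dict: "clock": time; "qpos": joint angles; "joint_velocities": joint speeds; "effort": joint torques, N m; "eef_pos": TCP position; "tool_rot": TCP orientation; "ft_force": force on the tool from outside, world axes, zero at the start; "moment": the same for the moment, N m; "grip_width": finger opening in mm; "grasp_force": force on a finger pad.
Only numpy, scipy, OpenCV 4.12 (cv2) and the standard library are available. Lean on these libraries where they do the work, as an engineer would, in place of code of your own. Each camera call takes 0.05 s, during which the arm holds its last target. There are 200 camera calls.

## Task

Clamp the steel column in the column vice: take the loose crank off its stow post, fit it fully down onto the vice's square spindle, and wind it clockwise until the jaw holds the column firmly without crushing it. Then lift the crank off the spindle and put it back fully down on its stow post, leaving the spanner, jar, tape roll and bottle where they are.

Things in the scene. Friction and masses are not known exactly. Their poses are not given: they have to be found in the camera images.
- crank: loose steel crank, about 0.25 kg; origin: centre of the hub's underside, at the mouth of the square socket (15.6 mm wide, 28 mm deep, opening down, sides along x and y); z up; x points along the arm to the black grip; a balance ball sits 40 mm out on the -x side
- crank_hub (a point): centre of the crank's hub, a block 28 x 28 mm and 38 mm high, 19 mm above its underside; axes as the crank's. The arm and the ball's neck (z 28 to 38 mm above the underside) leave it on +x and -x; its +y and -y faces are free, so pinch it across y
- crank_grip (a point): middle of the crank's black plastic grip, an upright sleeve 21 mm across and 42 mm high that spins freely on its pin; 65 mm from the hub's axis, 61 mm above the hub's underside
- spindle_top (a point): top of the vice's square steel spindle, on its vertical axis; x and y lie along the sides of the square and turn with it. The square is 14 mm wide, 26 mm high, with a 2 mm chamfer; it stands on a round collar (29 mm across) on which the fully fitted hub rests. The vice's bridge lies 34 mm below this point
- spindle (a joint): angle of the spindle, rad: 0 with the jaw fully up, growing clockwise seen from above (jaw goes down 3.2 mm a rad). The column's height differs each time: 0.29 to 0.8 turn until the jaw touches it. Pushing the grip round takes 9.5 N before that; then load adds up, felt only while it turns: 13 N is firm, 16 N good, 21 N crushes the column. It stays as wound
- stow_post (a point): top of the crank's stow post on the vice's base plate, on its axis: round, 13 mm across, 23 mm high, chamfered; it stands on a round boss (28 mm across, top 22 mm above the table) on which the stowed hub's underside rests
- column_vice: small grey column vice on an aluminium base plate (100 x 262 x 10 mm), fixed; origin under the spindle's axis at table height; z up; the stow post stands 160 mm from it on -y; the column lies along x between two pillars (y = +/-33 mm) under a bridge whose top is 106 mm high (86 mm long in y)
- lc_column: steel column, a tube 10 mm thick and 176 mm long with 17 mm end nuts, lying in the vice's lower vee under the white-faced jaw; origin at the middle, level with the nuts' underside; y along the tube. It is only to be clamped, not handled
- spanner: open ended steel spanner, 116 x 25 x 4 mm, lying on the table; origin at the centre of its underside
- fitting_jar: jar of tube fittings with a white lid, 45 mm across, 58 mm high; origin at the centre of its underside
- ptfe_tape: white roll of thread tape, 48 mm across, 13 mm high, lying flat; origin at the centre of its underside
- bottle_100: clear bottle with a blue cap, 56 mm across, 100 mm high; origin at the centre of its underside
Things that resemble listed ones, but are neither listed nor needed, are in the scene too. Of the things that look like the crank, the larger one is meant.

How it is judged:
By the outcome, as a careful person would: the job done as asked, in the order asked, and still so for the second after the job is handed in, with the robot touching nothing.
It also fails if it takes over 72 s, if anything falls off the work surface, if the arm or the gripper's body presses on something with over 40 N, if the wrist force passes 120 N, or if a joint passes its speed limit or range.

## Working session

There is one attempt and no reset: what is moved stays moved. The work goes in short steps, Python scripts to look and compute and a shell command to move; the robot and the scene stay as the last step left them, time stands still between calls to the robot, and variables do not carry over. Pictures are saved under pics/ and viewed, at most 12 in all, crops included, and the job is handed in when it is done.

```bash
mkdir -p pics; ls; cat > h.py <<'E'
import numpy as np, cv2
from rig import observe, grab_frame, hand_in, spot_in, trace
def ray(p,u,v):
    K=np.array(p["intrinsics"]);R=np.array(p["R"]);t=np.array(p["t"]).ravel()
    d=R.T@np.linalg.solve(K,[u,v,1.]);return -R.T@t,d
def atz(p,u,v,z):
    c,d=ray(p,u,v);return c+d*(z-c[2])/d[2]
def proj(p,X):
    q=np.array(p["intrinsics"])@(np.array(p["R"])@np.array(X,float)+np.array(p["t"]).ravel());return q[:2]/q[2]
def tri(a,ua,b,ub):
    A=[];B=[]
    for p,u in((a,ua),(b,ub)):
        c,d=ray(p,*u);d/=np.linalg.norm(d);M=np.eye(3)-np.outer(d,d);A.append(M);B.append(M@c)
    return np.linalg.solve(A[0]+A[1],B[0]+B[1])
E
python3 - <<'E'
from h import *
s=observe();print({k:np.round(v,3).tolist() for k,v in s.items()})
for n in("scene","top"):
    p=grab_frame(n);cv2.imwrite(f"pics/{n}0.png",p["image"])
    c,d=ray(p,256,192);print(n,c.round(),d.round(2),np.array(p["intrinsics"])[0,0])
    for t in("crank","crank_grip","crank_hub","column_vice","spindle","lc_column","spanner","fitting_jar","ptfe_tape","bottle_100"):
        try:print(t,[(round(r["score"],2),np.round(r["extent"]).tolist()) for r in spot_in(p,t)][:3])
        except Exception as e:print(t,e)
E
```

```text
pics
{'clock': 0.0, 'qpos': [1.244, 0.3, 1.522, 0.0, 1.321, -0.067], 'joint_velocities': [-0.001, -0.001, -0.001, 0.0, -0.001, -0.0], 'effort': [0.001, -53.181, -35.273, 0.071, 0.024, -0.0], 'eef_pos': [141.197, 531.262, 175.186], 'tool_rot': [-0.407, -3.115, 0.002], 'ft_force': [-0.376, -0.469, 0.615], 'moment': [-0.061, 0.027, 0.023], 'grasp_force': 0.0, 'grip_width': 93.78}
scene [-418. -615.  774.] [ 0.71  0.48 -0.52] 472.93461716066633
crank [(0.88, [227.0, 187.0, 263.0, 207.0]), (0.62, [245.0, 218.0, 258.0, 252.0])]
crank_grip [(0.62, [249.0, 193.0, 259.0, 203.0]), (0.25, [182.0, 173.0, 227.0, 190.0])]
crank_hub [(0.66, [227.0, 188.0, 259.0, 212.0]), (0.55, [248.0, 217.0, 254.0, 248.0])]
column_vice [(0.66, [186.0, 152.0, 260.0, 220.0]), (0.44, [342.0, 281.0, 366.0, 299.0])]
spindle [(0.39, [200.0, 154.0, 208.0, 164.0])]
lc_column []
spanner [(0.64, [265.0, 250.0, 301.0, 273.0])]
fitting_jar [(0.77, [290.0, 224.0, 309.0, 251.0])]
ptfe_tape []
bottle_100 [(0.91, [159.0, 141.0, 174.0, 170.0]), (0.35, [342.0, 284.0, 362.0, 296.0])]
top [ 417.   35. 1310.] [ 0.04 -0.   -1.  ] 351.67167354852666
crank [(0.53, [276.0, 208.0, 284.0, 219.0]), (0.51, [235.0, 178.0, 267.0, 192.0])]
crank_grip []
crank_hub [(0.72, [232.0, 177.0, 269.0, 188.0])]
column_vice [(0.85, [186.0, 164.0, 259.0, 198.0])]
spindle [(0.74, [184.0, 161.0, 258.0, 199.0])]
lc_column [(0.45, [198.0, 158.0, 209.0, 198.0])]
spanner [(0.51, [299.0, 202.0, 312.0, 228.0])]
fitting_jar [(0.59, [302.0, 186.0, 316.0, 194.0])]
ptfe_tape []
bottle_100 [(0.59, [138.0, 158.0, 160.0, 176.0]), (0.21, [184.0, 164.0, 258.0, 199.0])]
```

```bash
python3 - <<'E'
import cv2
a=cv2.imread("pics/scene0.png")[140:290,150:350];b=cv2.imread("pics/top0.png")[145:245,130:330]
cv2.imwrite("pics/a1.png",cv2.resize(a,None,fx=4,fy=4,interpolation=2));cv2.imwrite("pics/b1.png",cv2.resize(b,None,fx=4,fy=4,interpolation=2))
E
```

```text
(no output)
```

View pics/a1.png

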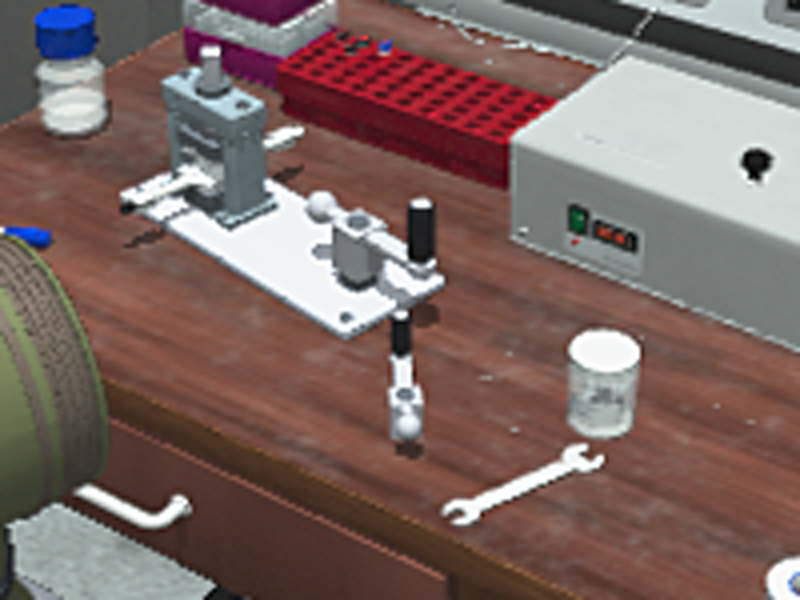

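View pics/b1.png

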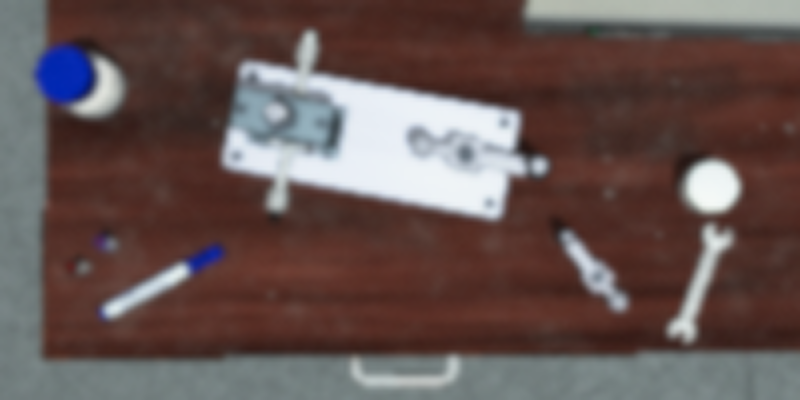

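The scene view shows the vice at crop (210,140), with its spindle top at about full px (202,152). The crank on the post has its hub at about (240,196) and its grip at (255,197), pointing away from the vice. A small decoy crank lies on the table at (251,240). In the top view the vice is at about (200,173) and the hub at about (246,183).

```bash
python3 - <<'E'
import cv2,numpy as np
b=cv2.imread("pics/top0.png")[156:204,182:270];a=cv2.imread("pics/scene0.png")[148:228,178:266]
cv2.imwrite("pics/b2.png",cv2.resize(b,None,fx=9,fy=9,interpolation=cv2.INTER_CUBIC));cv2.imwrite("pics/a2.png",cv2.resize(a,None,fx=7.4,fy=7.4,interpolation=cv2.INTER_CUBIC))
E
```

```text
(no output)
```

View pics/b2.png

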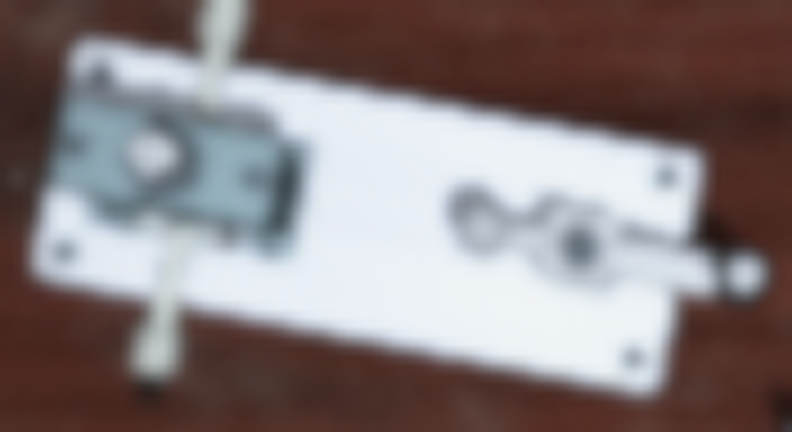

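View pics/a2.png

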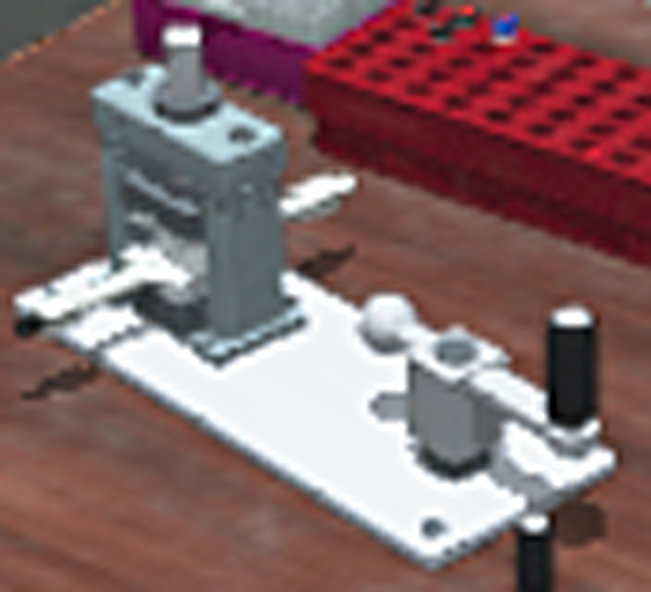

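The top zoom shows the plate's four screw holes, the spindle top at (152,153), the hub bore at (578,246) and the grip top at (745,272). The scene zoom shows the spindle top at (184,36), the hub top at (457,347) and the grip top at (573,318). I'll fit the poses to these.

```bash
python3 - <<'E'
from h import *
from scipy.optimize import least_squares
T=grab_frame("top");S=grab_frame("scene")
ft=lambda u,v:((u+.5)/9-.5+182,(v+.5)/9-.5+156)
fs=lambda u,v:((u+.5)/7.4-.5+178,(v+.5)/7.4-.5+148)
holes=[(99,72),(64,250),(666,177),(632,357)]
H=np.array([atz(T,*ft(*h),10) for h in holes]);print("holes",H.round(1).tolist())
d=(H[2]-H[0]+H[3]-H[1])/2;print("len",np.linalg.norm(d),"dir",np.degrees(np.arctan2(d[1],d[0])))
w=(H[0]-H[1]+H[2]-H[3])/2;print("w",np.linalg.norm(w),np.degrees(np.arctan2(w[1],w[0])))
print("sp",atz(T,*ft(152,153),140).round(1),"hub",atz(T,*ft(578,246),60).round(1),"grip",atz(T,*ft(745,272),104).round(1))
print("S sp",atz(S,*fs(184,36),140).round(1),"hub",atz(S,*fs(457,347),60).round(1),"grip",atz(S,*fs(573,318),104).round(1))
for t,s in(((152,153),(184,36)),((578,246),(457,347)),((745,272),(573,318))):print("tri",tri(T,ft(*t),S,fs(*s)).round(1))
hm=H.mean(0)[:2]
def r(p):
    x,y,a,e,b=p[:5];c,s=np.cos(a),np.sin(a);R=np.array([[c,-s],[s,c]])
    o=np.array([x,y]);st=o+R@[0,-160];g=st+65*np.array([np.cos(b),np.sin(b)])
    o2=[]
    for P,f,l in((T,ft,[(152,153),(578,246),(745,272)]),(S,fs,[(184,36),(457,347),(573,318)])):
        for X,z,u in zip((o,st,g),(140,60,104),l):o2+=list(proj(P,[*X,z])-f(*u))
    for h,(i,j) in zip(holes,((1,1),(-1,1),(1,-1),(-1,-1))):
        X=o+R@[i*p[5],e+j*p[6]];o2+=list(proj(T,[*X,10])-ft(*h))
    return o2
q=least_squares(r,[*H[0][:2],-.1,-65,-1.6,40,120]);print(q.x.round(3),np.round(q.fun,1).tolist())
x,y,a=q.x[:3];st=np.array([x,y])+[160*np.sin(a),-160*np.cos(a)];print("stow",st.round(1),"yaw",np.degrees(a),np.degrees(q.x[4]))
E
```

```text
holes [[580.3, 264.9, 10.0], [506.7, 279.1, 10.0], [534.4, 31.0, 10.0], [460.3, 45.8, 10.0]]
len 238.08656270987916 dir -101.16864776327532
w 75.23614519417218 -11.09369881429335
sp [533.5 222.2 140. ] hub [502.8  66.3  60. ] grip [489.2   1.5 104. ]
S sp [535.5 221.7 140. ] hub [510.6  69.1  60. ] grip [494.4   3.9 104. ]
tri [534.  221.4 140.7]
tri [503.2  65.2  65.1]
tri [489.4   1.2 107.4]
[ 5.34399e+02  2.22653e+02 -1.92000e-01 -6.88830e+01 -1.77200e+00
  3.76250e+01  1.19045e+02] [-0.1, -0.3, 0.2, -0.3, -0.1, -0.5, -0.5, 0.0, -0.4, 1.4, -0.1, 0.8, 0.0, -0.2, 0.0, -0.1, 0.0, -0.3, 0.1, -0.4]
stow [503.9  65.6] yaw -11.001407888914178 -101.51456922210822
```

```bash
cat >> h.py <<'E'
from scipy.spatial.transform import Rotation as Ro
import sys
def to(x,y,z,yawy=None):
    s=observe();R=Ro.from_rotvec(s["tool_rot"]).as_matrix();p=np.array(s["eef_pos"])
    yy=np.degrees(np.arctan2(R[1,1],R[0,1]))
    print("t",round(s["clock"],2),"tcp",p.round(1),"yawY",yy.round(2),"F",np.round(s["ft_force"],1),"M",np.round(s["moment"],2),"w",round(s["grip_width"],1),"g",round(s["grasp_force"],1),"q6",round(s["qpos"][5],2))
    print("tool shift",(R.T@(np.array([x,y,z])-p)).round(1),"turn",None if yawy is None else round(np.radians(yy-yawy),3))
E
python3 -m creep '[[1,[0,0,0],0.149],[1,[0,0,0],0.149],[1,[0,0,0],0.149],[1,[0,0,0],0.149],[1,[0,0,0],0.149],[1,[0,0,0],0.149],[1,[0,0,0],0.149],[1,[0,0,0],0.149],[1,[0,0,0],0.149],[1,[0,0,0],0.149]]' 40
python3 -m creep '[[1,[0,0,0],0.02],[1,[0,0,0],0]]'
python3 -c "from h import *;to(503.9,65.6,135,-11.5)"
```

```text
clock: 2.2
eef_pos: [141.3, 531.5, 175.8]
tool_rot: [-2.417, -2.007, -0.0]
ft_force: [0.8, 1.0, -0.5]
grip_width: 94.0
grasp_force: 0.0
clock: 2.4
eef_pos: [141.3, 531.5, 175.7]
tool_rot: [2.428, 1.994, 0.0]
ft_force: [0.5, -0.0, 0.0]
grip_width: 93.8
grasp_force: 0.0
t 2.4 tcp [141.3 531.5 175.7] yawY -11.22 F [ 0.5 -0.   0. ] M [-0.1   0.09  0.01] w 93.8 g 0.0 q6 1.44
tool shift [-386.5  446.3   40.7] turn 0.005
```

```bash
python3 -m creep '[[1,[-30,34,0],0],[1,[-30,34,0],0],[1,[-30,34,0],0],[1,[-30,34,0],0],[1,[-30,34,0],0],[1,[-30,34,0],0],[1,[-30,34,0],0],[1,[-30,34,0],0],[1,[-30,34,0],0],[1,[-30,34,0],0]]' 40
python3 -m creep '[[1,[-30,34,5],0],[1,[-30,34,10],0],[1,[-26,36,10],0],[1,[0,0,0],0],[1,[0,0,0],0]]'
python3 -c "from h import *;to(503.9,65.6,32,-11.3)"
```

```text
clock: 3.4
eef_pos: [416.2, 168.5, 176.0]
tool_rot: [2.427, 1.995, 0.001]
ft_force: [-0.4, 0.9, 0.1]
grip_width: 94.4
grasp_force: 0.0
clock: 3.9
eef_pos: [500.1, 65.0, 150.4]
tool_rot: [-2.429, -1.991, 0.001]
ft_force: [-0.9, 0.4, -0.3]
grip_width: 94.1
grasp_force: 0.0
t 3.9 tcp [500.1  65.  150.4] yawY -11.33 F [-0.9  0.4 -0.3] M [-0.04  0.06  0.04] w 94.1 g 0.0 q6 0.25
tool shift [  1.4   3.7 118.4] turn -0.001
```

```bash
python3 -m creep '[[1,[1.4,3.7,20],0],[1,[0,0,30],0],[1,[0,0,30],0],[1,[0,0,25],0],[1,[0,0,13.4],0],[1,[0,0,0],0],[1,[0,0,0],0]]' 40
python3 - <<'E'
from h import *
to(503.9,65.6,32)
p=grab_frame("scene");cv2.imwrite("pics/a3.png",cv2.resize(p["image"][120:240,170:330],None,fx=5,fy=5,interpolation=2))
E
```

```text
clock: 4.6
eef_pos: [504.6, 66.5, 33.5]
tool_rot: [2.429, 1.991, 0.002]
ft_force: [0.6, -0.7, -0.1]
grip_width: 94.2
grasp_force: 0.0
t 4.6 tcp [504.6  66.5  33.5] yawY -11.33 F [ 0.6 -0.7 -0.1] M [-0.1   0.04  0.04] w 94.2 g 0.0 q6 0.26
tool shift [-1.  -0.5  1.5] turn None
```

View pics/a3.png

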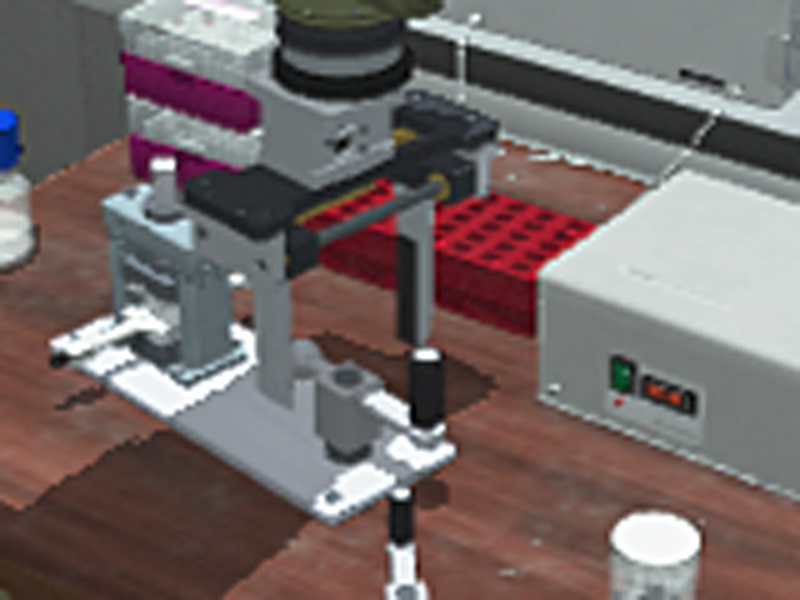

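The fingers straddle the hub at crop (350,400), with the grip clear, so I'll close.

```bash
python3 -m creep '[[0.25,[0,0,1],0],[0.25,[0,0,0],0],[0.25,[0,0,0],0],[0.25,[0,0,0],0],[0.25,[0,0,0],0],[0.25,[0,0,0],0],[0.25,[0,0,0],0],[0.25,[0,0,0],0],[0.25,[0,0,0],0],[0.25,[0,0,0],0]]' 40
python3 -c "from h import *;to(503.9,65.6,32)"
```

```text
clock: 5.65
eef_pos: [504.1, 66.0, 31.3]
tool_rot: [-2.431, -1.99, 0.0]
ft_force: [-0.1, -0.6, 0.1]
grip_width: 23.7
grasp_force: 0.0
t 5.65 tcp [504.1  66.   31.3] yawY -11.4 F [-0.1 -0.6  0.1] M [-0.01  0.03  0.01] w 23.7 g 0.0 q6 0.26
tool shift [-0.4 -0.1 -0.7] turn None
```

```bash
python3 - <<'E'
from h import *
p=grab_frame("scene");a=cv2.resize(p["image"][160:240,210:290],None,fx=6,fy=6,interpolation=2)
q=grab_frame("top");b=cv2.resize(q["image"][155:205,215:268],None,fx=6,fy=6,interpolation=2)
c=np.zeros((480,800,3),np.uint8);c[:480,:480]=a;c[:300,480:798]=b;cv2.imwrite("pics/a4.png",c)
E
```

```text
(no output)
```

View pics/a4.png

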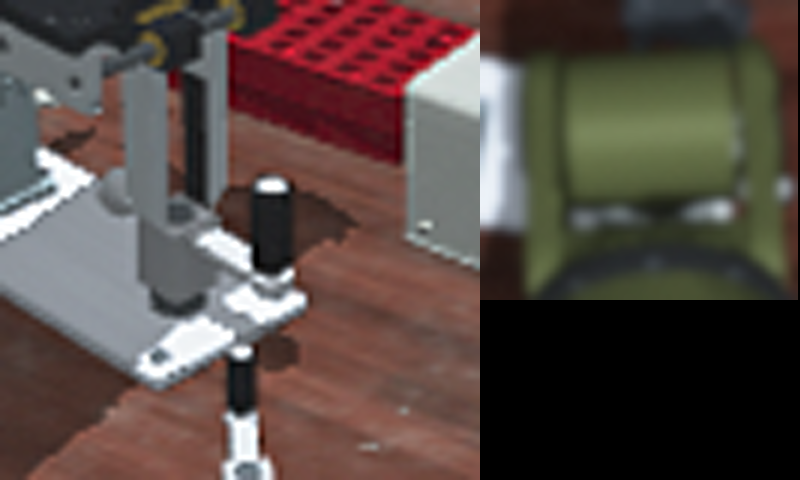

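```bash
python3 - <<'E'
from h import *
s=observe();p=grab_frame("scene");R=Ro.from_rotvec(s["tool_rot"]).as_matrix();t=np.array(s["eef_pos"])
f=lambda X:((proj(p,X)-[210,160]+.5)*6-.5).round()
for n,o in(("tcp",(0,0,0)),("tipY+",(0,18,8)),("tipY-",(0,-18,8)),("Y- base",(0,-18,-60)),("Y+ base",(0,18,-60))):print(n,f(t+R@o))
for z in(22,60):print("hub",z,f([503.9,65.6,z]))
print(R.round(2).tolist())
E
```

```text
tcp [176. 268.]
tipY+ [204. 268.]
tipY- [149. 296.]
Y- base [146. 174.]
Y+ base [203. 147.]
hub 22 [177. 284.]
hub 60 [176. 218.]
[[0.2, 0.98, -0.0], [0.98, -0.2, 0.0], [0.0, -0.0, -1.0]]
```

```bash
python3 -m creep '[[0,[0,0,0],0],[0,[0,0,0],0],[0,[0,0,0],0],[0,[0,0,0],0],[0,[0,0,0],0]]' 40
```

```text
clock: 6.3
eef_pos: [504.1, 66.0, 31.3]
tool_rot: [2.431, 1.99, 0.0]
ft_force: [-0.1, -0.1, -0.7]
grip_width: 0.4
grasp_force: 0.0
```

```bash
python3 - <<'E'
from h import *
p=grab_frame("scene");cv2.imwrite("pics/a5.png",cv2.resize(p["image"][170:225,220:280],None,fx=10,fy=10,interpolation=cv2.INTER_CUBIC))
f=lambda X:((proj(p,X)-[220,170]+.5)*10-.5).round()
s=observe();t=np.array(s["eef_pos"]);print(f(t),f(t+[0,0,-8]),f(t+[0,0,60]))
E
```

```text
[194. 346.] [195. 370.] [192. 168.]
```

View pics/a5.png

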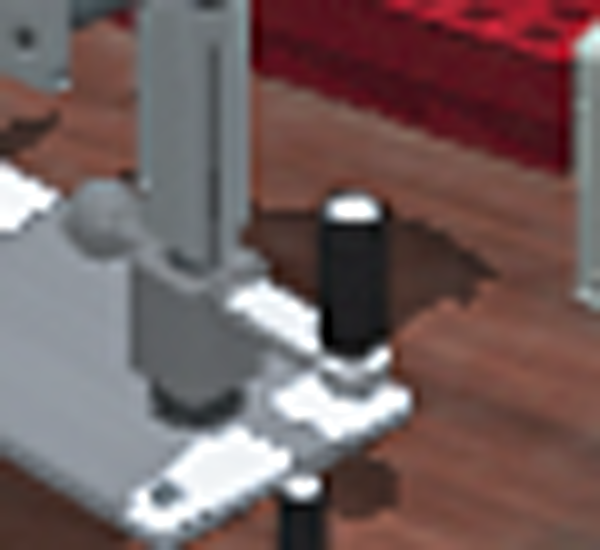

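```bash
python3 - <<'E'
from h import *
p=grab_frame("scene")
f=lambda X:((proj(p,X)-[170,120]+.5)*5-.5).round()
for z in(25.5,62):
  for w in(47,53,59):
    for s in(1,-1):print(z,w,s,f([504.6+s*w*.98,66.5-s*w*.2,z]))
E
```

```text
25.5 47 1 [406. 401.]
25.5 47 -1 [286. 462.]
25.5 53 1 [413. 397.]
25.5 53 -1 [277. 466.]
25.5 59 1 [420. 393.]
25.5 59 -1 [269. 470.]
62 47 1 [406. 348.]
62 47 -1 [284. 408.]
62 53 1 [413. 344.]
62 53 -1 [276. 412.]
62 59 1 [421. 341.]
62 59 -1 [268. 416.]
```

Tip positions in the picture put the fingertips about 37 mm higher than the reported pose implies: they are just over the hub top, and nothing was gripped. I'll open, go down a little and check again.

```bash
python3 -m creep '[[0.6,[0,0,0],0],[0.6,[0,0,0],0],[0.6,[0,0,0],0],[0.6,[0,0,0],0],[0.6,[0,0,0],0],[0.6,[0,0,0],0]]' 40
python3 -m creep '[[0.6,[0,0,3],0],[0.6,[0,0,3],0],[0.6,[0,0,3],0],[0.6,[0,0,0],0]]'
python3 - <<'E'
from h import *
s=observe();print(np.round(s["qpos"],3))
p=grab_frame("scene");a=p["image"][150:230,205:285];cv2.imwrite("pics/a6.png",cv2.resize(a,None,fx=7,fy=7,interpolation=2))
t=np.array(s["eef_pos"]);w=s["grip_width"]/2+6
for dz in(-8,29):print([((proj(p,t+[q*w*.98,-q*w*.2,dz])-[205,150]+.5)*7).round().tolist() for q in(1,-1)])
E
```

```text
clock: 7.0
eef_pos: [504.1, 66.0, 31.4]
tool_rot: [2.431, 1.99, -0.0]
ft_force: [0.2, -0.8, -0.6]
grip_width: 44.7
grasp_force: 0.0
clock: 7.4
eef_pos: [503.8, 66.0, 21.8]
tool_rot: [-2.431, -1.99, 0.001]
ft_force: [-0.9, 0.3, 1.1]
grip_width: 55.9
grasp_force: 0.0
[ 0.058  0.397  1.785 -0.     0.961  0.257]
[[301.0, 388.0], [180.0, 450.0]]
[[301.0, 313.0], [178.0, 374.0]]
```

View pics/a6.png

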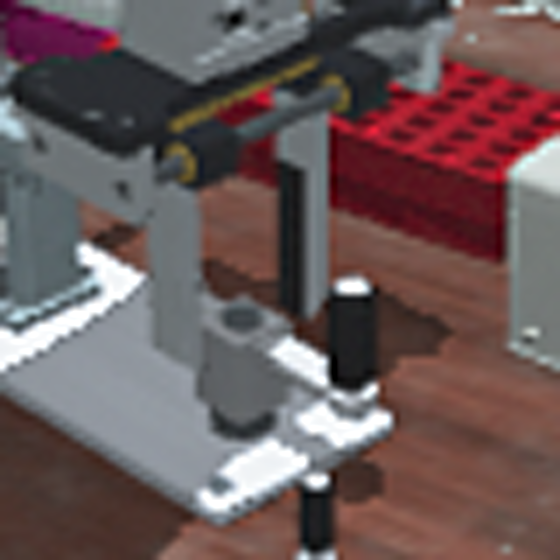

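```bash
for i in 1 2 3; do python3 -m creep '[[0.6,[0,0,1],0],[0.6,[0,0,1],0],[0.6,[0,0,1],0],[0.6,[0,0,0],0]]' | egrep 'pos|force'; done
```

```text
eef_pos: [504.1, 66.0, 19.2]
ft_force: [0.0, -0.2, -0.3]
grasp_force: 0.0
eef_pos: [504.0, 66.0, 16.2]
ft_force: [-0.1, -0.0, -0.2]
grasp_force: 0.0
eef_pos: [504.0, 66.0, 13.2]
ft_force: [0.6, -0.3, 0.7]
grasp_force: 0.0
```

No contact even though the reported tip is below the plate, so the offset is real: the real tip z is about the reported TCP z + 29. Continuing down to the hub's sides.

```bash
python3 -m creep '[[0.6,[0,0,3],0],[0.6,[0,0,3],0],[0.6,[0,0,3],0],[0.6,[0,0,3],0],[0.6,[0,0,2],0],[0.6,[0,0,0],0],[0.6,[0,0,0],0]]' | egrep 'pos|force'
python3 -m creep '[[0.2,[0,0,0],0],[0.2,[0,0,0],0],[0.2,[0,0,0],0],[0.2,[0,0,0],0],[0.2,[0,0,0],0],[0.2,[0,0,0],0],[0.2,[0,0,0],0]]' 40
python3 -c "from h import *;to(503.9,65.6,-1)"
```

```text
eef_pos: [504.1, 66.0, -0.6]
ft_force: [-1.1, 0.0, -0.8]
grasp_force: 0.0
clock: 10.05
eef_pos: [504.1, 66.0, -0.6]
tool_rot: [-2.431, -1.99, 0.0]
ft_force: [-0.6, 0.3, 0.9]
grip_width: 27.6
grasp_force: 39.9
t 10.05 tcp [504.1  66.   -0.6] yawY -11.4 F [-0.6  0.3  0.9] M [-0.11  0.25 -0.03] w 27.6 g 39.9 q6 0.26
tool shift [-0.5 -0.1  0.4] turn None
```

```bash
python3 -m creep '[[0.2,[0,0,-3],0],[0.2,[0,0,-8],0],[0.2,[0,0,-12],0],[0.2,[0,0,-15],0],[0.2,[0,0,-20],0],[0.2,[0,0,-20],0],[0.2,[0,0,-20],0],[0.2,[0,0,-20],0],[0.2,[0,0,-10],0],[0.2,[0,0,0],0]]' 50
python3 -c "from h import *;to(534.4+.2,222.6+.4,127.4,-11.2)"
```

```text
clock: 11.05
eef_pos: [504.7, 66.0, 128.9]
tool_rot: [2.43, 1.989, 0.003]
ft_force: [-0.3, 0.1, -4.0]
grip_width: 27.5
grasp_force: 49.9
t 11.05 tcp [504.7  66.  128.9] yawY -11.4 F [-0.3  0.1 -4. ] M [-0.01  0.08  0.01] w 27.5 g 49.9 q6 0.26
tool shift [159.8  -1.8   1.6] turn -0.004
```

```bash
python3 -m creep '[[0.2,[15,0,0],0],[0.2,[30,0,0],0],[0.2,[30,-1,0],0],[0.2,[30,-1,0],0],[0.2,[30,0,0],0],[0.2,[17,0,0],0],[0.2,[8,0,0],0],[0.2,[0,0,0],0],[0.2,[0,0,0],0]]'
python3 - <<'E'
from h import *
to(534.6,223.0,119,-11.2)
p=grab_frame("scene");cv2.imwrite("pics/a7.png",cv2.resize(p["image"][120:195,160:240],None,fx=8,fy=8,interpolation=cv2.INTER_CUBIC))
E
```

```text
clock: 11.95
eef_pos: [533.7, 222.5, 127.1]
tool_rot: [-2.432, -1.989, 0.001]
ft_force: [0.4, -1.4, -2.8]
grip_width: 27.7
grasp_force: 49.9
t 11.95 tcp [533.7 222.5 127.1] yawY -11.43 F [ 0.4 -1.4 -2.8] M [-0.07  0.05 -0.01] w 27.7 g 49.9 q6 0.53
tool shift [0.7 0.8 8.1] turn -0.004
```

View pics/a7.png

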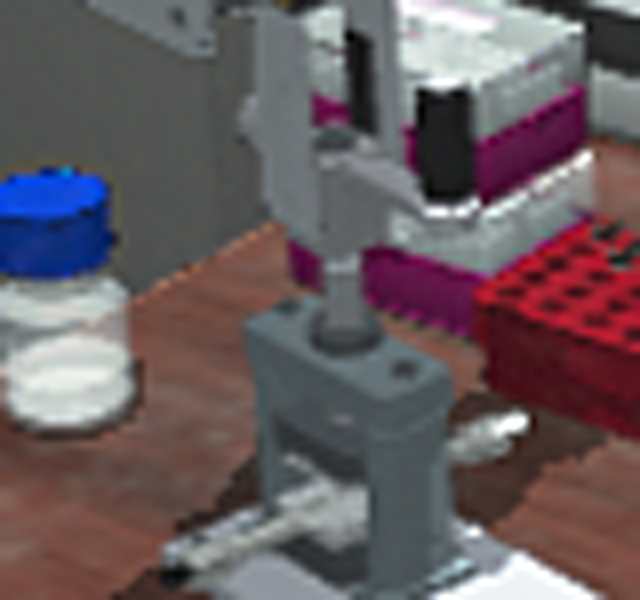

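The hub sits on the spindle axis: the bore at (337,140), tilt-corrected, lands at about x=346, against the collar at 345. I'll lower it gently.

```bash
python3 -m creep '[[0.2,[0.6,0.7,2],0],[0.2,[0,0,2],0],[0.2,[0,0,2],0],[0.2,[0,0,1],0],[0.2,[0,0,0],0]]' | egrep 'pos|force'
for i in 1 2 3; do python3 -m creep '[[0.2,[0,0,1],0],[0.2,[0,0,1],0],[0.2,[0,0,0],0]]' | egrep 'pos|rot|ft'; done
```

```text
eef_pos: [534.5, 223.6, 120.2]
ft_force: [-0.1, -0.1, -1.9]
grasp_force: 49.9
eef_pos: [534.5, 223.7, 118.2]
tool_rot: [-2.431, -1.99, 0.0]
ft_force: [-0.1, -0.9, -2.3]
eef_pos: [534.6, 223.7, 116.4]
tool_rot: [2.431, 1.99, 0.0]
ft_force: [-0.8, -0.0, -1.0]
eef_pos: [535.0, 223.8, 115.5]
tool_rot: [2.431, 1.989, 0.003]
ft_force: [-2.1, -0.6, 8.3]
```

```bash
python3 -m creep '[[0.2,[0,-0.5,0],0],[0.2,[0,0,0],0]]' | egrep 'pos|ft'; python3 -m creep '[[0.2,[0,-0.5,0],0],[0.2,[0,0,0],0]]' | egrep 'pos|ft'; python3 -m creep '[[0.2,[-0.5,0,0],0],[0.2,[0,0,0],0]]' | egrep 'pos|ft';python3 -m creep '[[0.2,[-0.5,0,0.5],0],[0.2,[0,0,0],0]]' | egrep 'pos|ft'
```

```text
eef_pos: [534.9, 223.9, 115.6]
ft_force: [-0.6, -0.9, 6.6]
eef_pos: [534.7, 223.9, 115.6]
ft_force: [2.0, -2.0, 6.2]
eef_pos: [534.6, 223.7, 115.6]
ft_force: [2.4, 0.6, 5.9]
eef_pos: [534.7, 223.5, 115.5]
ft_force: [1.9, 1.6, 7.1]
```

```bash
python3 -m creep '[[0.2,[0.4,0.5,0],0],[0.2,[0,0,0],0]]' | egrep 'pos|ft'; python3 -c "from h import *;to(0,0,0)"; for i in 1 2 3; do python3 -m creep '[[0.2,[0,0,0],0.05],[0.2,[0,0,0],0]]' | egrep 'pos|ft'; python3 -c "from h import *;print(observe()['moment'])"; done
```

```text
eef_pos: [534.9, 223.6, 115.4]
ft_force: [-0.8, 0.3, 9.5]
t 14.4 tcp [534.9 223.6 115.4] yawY -11.4 F [-0.8  0.3  9.5] M [ 0.07  0.26 -0.02] w 28.0 g 49.9 q6 0.53
tool shift [-325.1 -480.4  113.6] turn None
eef_pos: [535.0, 223.5, 115.4]
ft_force: [-0.5, 0.0, 9.1]
[-0.23727911  0.01167407  0.0083416 ]
eef_pos: [535.1, 223.4, 115.4]
ft_force: [0.5, -0.4, 8.4]
[-0.28068492 -0.14138703  0.03867494]
eef_pos: [535.1, 223.3, 115.3]
ft_force: [2.0, -0.8, 7.3]
[-0.29026387 -0.20017926  0.00712919]
```

```bash
for i in 1 2 3 4 5; do python3 -m creep '[[0.2,[0,0,0.2],0.06],[0.2,[0,0,0],0.06],[0.2,[0,0,0],0]]' | egrep 'pos|ft'; python3 -c "from h import *;print(np.round(observe()['moment'],2))"; done
```

```text
eef_pos: [535.2, 223.3, 115.2]
ft_force: [1.6, -1.3, 7.8]
[-0.4  -0.31  0.01]
eef_pos: [535.3, 223.3, 114.9]
ft_force: [2.3, -1.3, 7.1]
[-0.39 -0.38 -0.03]
eef_pos: [534.8, 223.4, 114.2]
ft_force: [1.9, 1.2, 6.0]
[ 0.06 -0.44  0.03]
eef_pos: [534.5, 222.9, 113.1]
ft_force: [5.1, -1.1, -0.2]
[-0.43 -0.9  -0.02]
eef_pos: [534.5, 222.9, 112.7]
ft_force: [6.1, -1.8, -1.9]
[-0.46 -1.05  0.05]
```

```bash
python3 -c "from h import *;to(535.0,223.3,91.4)"; for i in 1 2 3; do python3 -m creep '[[0.2,[0,0.2,1],0],[0.2,[0,0,1],0],[0.2,[0,0,0],0]]' | egrep 'pos|ft'; python3 -c "from h import *;print(np.round(observe()['moment'],2))"; done
```

```text
t 16.5 tcp [534.5 222.9 112.7] yawY -54.33 F [ 6.1 -1.8 -1.9] M [-0.46 -1.05  0.05] w 27.6 g 49.9 q6 1.28
tool shift [ 0.6 -0.1 21.3] turn None
eef_pos: [534.5, 222.8, 110.8]
ft_force: [5.0, -2.2, -0.6]
[-0.63 -0.99  0.07]
eef_pos: [534.5, 222.8, 108.9]
ft_force: [4.7, -2.8, -0.3]
[-0.56 -1.    0.03]
eef_pos: [534.5, 222.7, 106.8]
ft_force: [5.8, -1.1, 0.7]
[-0.36 -1.    0.07]
```

```bash
python3 -m creep '[[0.2,[0.4,0.3,1],0],[0.2,[0,0,2],0],[0.2,[0,0,2],0],[0.2,[0,0,2],0],[0.2,[0,0,2],0],[0.2,[0,0,2],0],[0.2,[0,0,0],0]]' | egrep 'pos|ft'; for i in 1 2 3; do python3 -m creep '[[0.2,[0,0,1],0],[0.2,[0,0,0.5],0],[0.2,[0,0,0],0]]' | egrep 'pos|ft'; done; python3 -c "from h import *;to(0,0,0)"
```

```text
eef_pos: [534.7, 222.7, 95.3]
ft_force: [3.6, -1.0, -4.4]
eef_pos: [534.8, 222.7, 94.3]
ft_force: [3.8, -0.9, -2.2]
eef_pos: [534.7, 222.7, 92.7]
ft_force: [2.1, -0.8, -2.3]
eef_pos: [534.8, 222.7, 91.4]
ft_force: [0.2, -1.3, -0.0]
t 19.0 tcp [534.8 222.7  91.4] yawY -54.37 F [ 0.2 -1.3 -0. ] M [-0.34 -0.06 -0.  ] w 27.6 g 49.9 q6 1.28
tool shift [-564.4 -130.5   91.5] turn None
```

```bash
python3 -m creep '[[0.2,[0,0,0.7],0],[0.2,[0,0,0.7],0],[0.2,[0,0,0],0]]' | egrep 'pos|ft';python3 -m creep '[[0.2,[0,0,0.7],0],[0.2,[0,0,0],0]]' | egrep 'pos|ft'
```

```text
eef_pos: [534.9, 222.8, 91.3]
ft_force: [-4.6, -2.9, 13.6]
eef_pos: [535.0, 222.8, 91.3]
ft_force: [-8.3, -4.3, 19.5]
```

Seated: contact came at TCP z 91.3, against a predicted 91.4. I'll release the hub, rise and move over to the grip.

```bash
python3 -m creep '[[0.2,[0,0,-1.4],0],[0.5,[0,0,0],0],[0.5,[0,0,0],0],[0.5,[0,0,0],0],[0.5,[0,0,-15],0],[0.5,[0,0,-30],0],[0.5,[0,0,-30],0],[0.5,[0,0,-12],0],[0.5,[0,0,0],0],[0.5,[0,0,0],0]]' | egrep 'pos|ft|wid'
python3 -c "from h import *;to(481.9,185.0,129.5)"
```

```text
eef_pos: [534.4, 222.6, 176.1]
ft_force: [-0.1, -0.2, -0.5]
grip_width: 47.1
t 20.5 tcp [534.4 222.6 176.1] yawY -54.37 F [-0.1 -0.2 -0.5] M [-0.06  0.16 -0.02] w 47.1 g 0.0 q6 1.28
tool shift [-64.5  -0.   46.8] turn None
```

```bash
python3 -m creep '[[0.5,[-20,0,0],0],[0.5,[-30,0,0],0],[0.5,[-14.5,0,0],0],[0.5,[0,0,0],0],[0.5,[0,0,0],0]]' | egrep 'pos|ft|wid'
python3 - <<'E'
from h import *
to(481.9,185,129.5)
p=grab_frame("scene");cv2.imwrite("pics/a8.png",cv2.resize(p["image"][120:195,160:240],None,fx=8,fy=8,interpolation=cv2.INTER_CUBIC))
E
```

```text
eef_pos: [482.5, 185.3, 176.8]
ft_force: [-0.2, -0.2, 0.2]
grip_width: 47.0
t 21.0 tcp [482.5 185.3 176.8] yawY -54.38 F [-0.2 -0.2  0.2] M [-0.05  0.16 -0.08] w 47.0 g 0.0 q6 1.24
tool shift [-0.6 -0.1 47.3] turn None
```

View pics/a8.png

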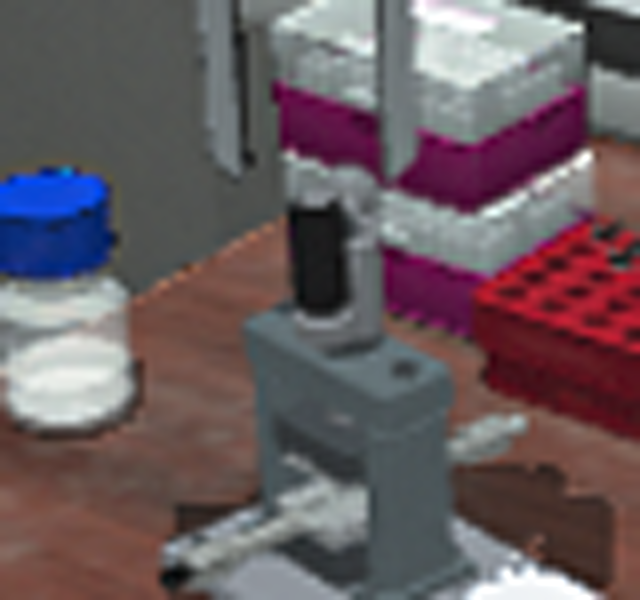

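The hub is fully down on the collar, and the grip at (318,250) sits midway between the fingers. I'll go down and pinch the grip.

```bash
python3 -m creep '[[0.5,[0,0,20],0],[0.5,[0,0,20],0],[0.5,[0,0,7],0],[0.1,[0,0,0],0],[0.1,[0,0,0],0],[0.1,[0,0,0],0],[0.1,[0,0,0],0],[0.1,[0,0,0],0]]' 40
python3 - <<'E'
from h import *
to(0,0,0)
c=np.array([534.8,222.8]);p=np.array(observe()["eef_pos"])[:2]-c;print(np.hypot(*p),np.degrees(np.arctan2(p[1],p[0])))
E
```

```text
clock: 21.85
eef_pos: [482.7, 185.2, 131.2]
tool_rot: [2.991, 0.961, 0.002]
ft_force: [-0.5, -0.5, 2.2]
grip_width: 20.3
grasp_force: 40.0
t 21.85 tcp [482.7 185.2 131.2] yawY -54.37 F [-0.5 -0.5  2.2] M [-0.06  0.13 -0.02] w 20.3 g 40.0 q6 1.24
tool shift [-500.3 -130.7  130.7] turn None
64.25725280557027 -144.20418750798603
```

```bash
cat > w.py <<'E'
from h import *
# tangential force felt at the grip, and next rows; phi = commanded angle (deg)
c=np.array([534.8,222.8]);s=observe();p=np.array(s["eef_pos"])[:2]-c
a=np.arctan2(p[1],p[0]);f=np.array(s["ft_force"])[:2]
print("t",round(s["clock"],2),"phi",np.degrees(a).round(1),"r",np.hypot(*p).round(1),"Ft",(f@[-np.sin(a),np.cos(a)]).round(1),"Fr",(f@[np.cos(a),np.sin(a)]).round(1),"z",round(s["eef_pos"][2],1),"w",round(s["grip_width"],1))
R=Ro.from_rotvec(s["tool_rot"]).as_matrix()[:2,:2]
ph=np.radians(float(sys.argv[1]));d=float(sys.argv[2]);n=int(sys.argv[3])
q=[65*np.array([np.cos(ph-d*i),np.sin(ph-d*i)]) for i in range(n+1)]
print([(R.T@(q[i+1]-q[i])).round(1).tolist() for i in range(n)],"end",np.degrees(ph-d*n).round(2))
E
python3 w.py -144.2 0.1 10; python3 w.py -201.5 0.1 10
```

```text
t 21.85 phi -144.2 r 64.3 Ft 0.2 Fr 0.7 z 131.2 w 20.3
[[0.3, -6.5], [1.0, -6.4], [1.6, -6.3], [2.2, -6.1], [2.8, -5.9], [3.4, -5.5], [3.9, -5.2], [4.4, -4.8], [4.9, -4.3], [5.3, -3.8]] end -201.5
t 21.85 phi -144.2 r 64.3 Ft 0.2 Fr 0.7 z 131.2 w 20.3
[[5.6, -3.2], [5.9, -2.7], [6.2, -2.1], [6.3, -1.4], [6.4, -0.8], [6.5, -0.2], [6.5, 0.5], [6.4, 1.1], [6.3, 1.8], [6.0, 2.4]] end -258.8
```

```bash
python3 -m creep '[[0.1,[0.3,-6.5,0],0],[0.1,[1,-6.4,0],0],[0.1,[1.6,-6.3,0],0],[0.1,[2.2,-6.1,0],0]]' 55 >/dev/null; python3 w.py -167.1 0.1 1
python3 -m creep '[[0.1,[2.8,-5.9,0],0],[0.1,[3.4,-5.5,0],0],[0.1,[3.9,-5.2,0],0],[0.1,[4.4,-4.8,0],0]]' >/dev/null;python3 w.py -190 0.05 10
```

```text
t 22.25 phi -166.8 r 63.8 Ft 8.7 Fr -6.2 z 131.1 w 20.3
[[2.8, -5.9]] end -172.83
t 22.65 phi 170.2 r 64.0 Ft 8.2 Fr -7.6 z 131.0 w 20.3
[[2.4, -2.2], [2.5, -2.1], [2.6, -2.0], [2.7, -1.8], [2.8, -1.7], [2.9, -1.6], [2.9, -1.4], [3.0, -1.3], [3.1, -1.1], [3.1, -1.0]] end -218.65
```

```bash
python3 -m creep '[[0.1,[5.4,-3.8,0],0],[0.1,[5.3,-3.8,0],0],[0.1,[5.6,-3.2,0],0],[0.1,[5.9,-2.7,0],0],[0.1,[6.2,-2.1,0],0],[0.1,[6.3,-1.4,0],0]]' >/dev/null; python3 w.py -224.4 0.05 16
```

```text
t 23.25 phi 135.5 r 64.5 Ft 8.9 Fr -2.0 z 130.9 w 19.9
[[3.2, -0.5], [3.2, -0.3], [3.2, -0.2], [3.2, 0.0], [3.2, 0.2], [3.2, 0.3], [3.2, 0.5], [3.2, 0.6], [3.1, 0.8], [3.1, 1.0], [3.1, 1.1], [3.0, 1.3], [2.9, 1.4], [2.9, 1.6], [2.8, 1.7], [2.7, 1.8]] end -270.24
```

```bash
python3 -m creep '[[0.1,[6.4,-0.8,0],0],[0.1,[3.2,-0.2,0],0],[0.1,[3.2,0,0],0]]' >/dev/null; python3 w.py -235.9 0.05 1
python3 -m creep '[[0.1,[3.2,0.2,0],0],[0.1,[3.2,0.3,0],0]]' >/dev/null; python3 w.py -241.6 0.05 1
python3 -m creep '[[0.1,[3.2,0.5,0],0],[0.1,[3.2,0.6,0],0]]' >/dev/null; python3 w.py -247.3 0.05 1
python3 -m creep '[[0.1,[3.1,0.8,0],0],[0.1,[3.1,1,0],0]]' >/dev/null; python3 w.py -253.1 0.05 16
```

```text
t 23.55 phi 124.2 r 64.8 Ft 9.7 Fr -2.1 z 130.8 w 20.1
[[3.2, 0.2]] end -238.76
t 23.75 phi 118.6 r 65.0 Ft 9.7 Fr -1.6 z 130.8 w 20.1
[[3.2, 0.5]] end -244.46
t 23.95 phi 113.0 r 65.1 Ft 9.6 Fr -1.6 z 130.8 w 20.2
[[3.1, 0.8]] end -250.16
t 24.15 phi 107.3 r 65.3 Ft 8.8 Fr -0.9 z 130.8 w 19.9
[[3.1, 1.1], [3.0, 1.3], [2.9, 1.4], [2.8, 1.6], [2.8, 1.7], [2.7, 1.8], [2.6, 2.0], [2.5, 2.1], [2.4, 2.2], [2.3, 2.3], [2.1, 2.4], [2.0, 2.5], [1.9, 2.6], [1.7, 2.7], [1.6, 2.8], [1.5, 2.9]] end -298.94
```

```bash
cat >> w.py <<'E'
sys.exit((f@[-np.sin(a),np.cos(a)])>float(sys.argv[4]) if len(sys.argv)>4 else 0)
E
python3 -m creep '[[0.1,[3.1,1.1,0],0],[0.1,[3,1.3,0],0]]' >/dev/null; python3 w.py -258.8 0.05 1 11.2 &&
python3 -m creep '[[0.1,[2.9,1.4,0],0],[0.1,[2.8,1.6,0],0]]' >/dev/null && python3 w.py -264.6 0.05 1 11.2 &&
python3 -m creep '[[0.1,[2.8,1.7,0],0],[0.1,[2.7,1.8,0],0]]' >/dev/null && python3 w.py -270.3 0.05 1 11.2 &&
python3 -m creep '[[0.1,[2.6,2,0],0],[0.1,[2.5,2.1,0],0]]' >/dev/null && python3 w.py -276 0.05 1 11.2 &&
python3 -m creep '[[0.1,[2.4,2.2,0],0],[0.1,[2.3,2.3,0],0]]' >/dev/null && python3 w.py -281.7 0.05 1 11.2 &&
python3 -m creep '[[0.1,[2.1,2.4,0],0],[0.1,[2,2.5,0],0]]' >/dev/null && python3 w.py -287.5 0.05 16 11.2
```

```text
t 24.35 phi 101.6 r 65.4 Ft 10.5 Fr -0.5 z 130.8 w 19.8
[[2.9, 1.4]] end -261.66False
```

```bash
sed -i 's/^sys.exit(/sys.exit(int(/; s/else 0)$/else 0))/' w.py; sed -i 's/sys.exit(int((f/sys.exit(int((f/' w.py; tail -1 w.py
python3 -m creep '[[0.1,[2.9,1.4,0],0],[0.1,[2.8,1.6,0],0]]' >/dev/null && python3 w.py -264.6 0.05 1 11.5 &&
python3 -m creep '[[0.1,[2.8,1.7,0],0],[0.1,[2.7,1.8,0],0]]' >/dev/null && python3 w.py -270.3 0.05 1 11.5 &&
python3 -m creep '[[0.1,[2.6,2,0],0],[0.1,[2.5,2.1,0],0]]' >/dev/null && python3 w.py -276 0.05 1 11.5 &&
python3 -m creep '[[0.1,[2.4,2.2,0],0],[0.1,[2.3,2.3,0],0]]' >/dev/null && python3 w.py -281.7 0.05 1 11.5 &&
python3 -m creep '[[0.1,[2.1,2.4,0],0],[0.1,[2,2.5,0],0]]' >/dev/null && python3 w.py -287.5 0.05 16 11.5
```

```text
sys.exit(int((f@[-np.sin(a),np.cos(a)])>float(sys.argv[4]) if len(sys.argv)>4 else 0))
t 24.55 phi 96.0 r 65.6 Ft 8.5 Fr -0.4 z 130.9 w 20.0
[[2.8, 1.7]] end -267.46
t 24.75 phi 90.3 r 65.8 Ft 10.2 Fr -0.1 z 130.8 w 20.4
[[2.6, 2.0]] end -273.16
t 24.95 phi 84.6 r 65.9 Ft 10.2 Fr 0.6 z 130.9 w 20.1
[[2.4, 2.2]] end -278.86
t 25.15 phi 79.0 r 66.0 Ft 8.9 Fr -0.2 z 130.9 w 20.0
[[2.1, 2.4]] end -284.56
t 25.35 phi 73.5 r 66.1 Ft 9.1 Fr 0.5 z 130.9 w 20.7
[[1.9, 2.6], [1.7, 2.7], [1.6, 2.8], [1.5, 2.9], [1.3, 3.0], [1.2, 3.0], [1.0, 3.1], [0.9, 3.1], [0.7, 3.2], [0.5, 3.2], [0.4, 3.2], [0.2, 3.2], [0.1, 3.2], [-0.1, 3.2], [-0.3, 3.2], [-0.4, 3.2]] end -333.34
```

```bash

python3 -m creep '[[0.1,[1.9,2.6,0],0],[0.1,[1.7,2.7,0],0]]' >/dev/null && python3 w.py -293.2 0.05 1 11.5 &&
python3 -m creep '[[0.1,[1.6,2.8,0],0],[0.1,[1.5,2.9,0],0]]' >/dev/null && python3 w.py -299 0.05 1 11.5 &&
python3 -m creep '[[0.1,[1.3,3,0],0],[0.1,[1.2,3,0],0]]' >/dev/null && python3 w.py -304.7 0.05 1 11.5 &&
python3 -m creep '[[0.1,[1,3.1,0],0],[0.1,[0.9,3.1,0],0]]' >/dev/null && python3 w.py -310.4 0.05 1 11.5 &&
python3 -m creep '[[0.1,[0.7,3.2,0],0],[0.1,[0.5,3.2,0],0]]' >/dev/null && python3 w.py -316 0.05 1 11.5 &&
python3 -m creep '[[0.1,[0.4,3.2,0],0],[0.1,[0.2,3.2,0],0]]' >/dev/null && python3 w.py -322 0.05 1 11.5 &&
python3 -m creep '[[0.1,[0.1,3.2,0],0],[0.1,[-0.1,3.2,0],0]]' >/dev/null && python3 w.py -327.6 0.05 16 11.5
```

```text
t 25.55 phi 68.0 r 66.2 Ft 10.0 Fr 1.2 z 130.9 w 20.6
[[1.6, 2.8]] end -296.06
t 25.75 phi 62.4 r 66.3 Ft 9.9 Fr 1.5 z 131.0 w 20.2
[[1.3, 3.0]] end -301.86
t 25.95 phi 56.8 r 66.4 Ft 10.0 Fr 2.1 z 131.1 w 20.1
[[1.0, 3.1]] end -307.56
t 26.15 phi 51.2 r 66.4 Ft 9.6 Fr 1.5 z 131.1 w 20.2
[[0.7, 3.2]] end -313.26
t 26.35 phi 45.6 r 66.4 Ft 9.3 Fr 2.1 z 131.2 w 20.0
[[0.4, 3.2]] end -318.86
t 26.55 phi 40.1 r 66.5 Ft 8.9 Fr 3.1 z 131.2 w 20.1
[[0.0, 3.2]] end -324.86
t 26.75 phi 34.5 r 66.5 Ft 9.3 Fr 3.8 z 131.3 w 20.0
[[-0.3, 3.2], [-0.4, 3.2], [-0.6, 3.2], [-0.7, 3.2], [-0.9, 3.1], [-1.1, 3.1], [-1.2, 3.0], [-1.4, 3.0], [-1.5, 2.9], [-1.6, 2.8], [-1.8, 2.7], [-1.9, 2.6], [-2.0, 2.5], [-2.2, 2.4], [-2.3, 2.3], [-2.4, 2.2]] end -373.44
```

```bash

python3 -m creep '[[0.1,[0,3.2,0],0],[0.1,[-0.1,3.2,0],0]]' >/dev/null && python3 w.py -333.3 0.05 1 11.5 &&
python3 -m creep '[[0.1,[-0.4,3.2,0],0],[0.1,[-0.6,3.2,0],0]]' >/dev/null && python3 w.py -339 0.05 1 11.5 &&
python3 -m creep '[[0.1,[-0.8,3.1,0],0],[0.1,[-1,3.1,0],0]]' >/dev/null && python3 w.py -344.8 0.05 1 11.5 &&
python3 -m creep '[[0.1,[-1.2,3,0],0],[0.1,[-1.4,3,0],0]]' >/dev/null && python3 w.py -350.5 0.05 1 11.5 &&
python3 -m creep '[[0.1,[-1.5,2.9,0],0],[0.1,[-1.6,2.8,0],0]]' >/dev/null && python3 w.py -356.2 0.05 1 11.5 &&
python3 -m creep '[[0.1,[-1.8,2.7,0],0],[0.1,[-1.9,2.6,0],0]]' >/dev/null && python3 w.py -362 0.05 1 11.5 &&
python3 -m creep '[[0.1,[-2,2.5,0],0],[0.1,[-2.2,2.4,0],0]]' >/dev/null && python3 w.py -367.7 0.05 20 11.5
```

```text
t 26.95 phi 29.0 r 66.7 Ft 9.9 Fr 1.1 z 131.2 w 19.9
[[-0.6, 3.2]] end -336.16
t 27.15 phi 23.4 r 66.7 Ft 9.1 Fr 0.5 z 131.2 w 20.1
[[-0.9, 3.1]] end -341.86
t 27.35 phi 17.8 r 66.7 Ft 9.2 Fr 1.1 z 131.2 w 20.3
[[-1.2, 3.0]] end -347.66
t 27.55 phi 12.2 r 66.6 Ft 9.3 Fr 0.9 z 131.3 w 20.1
[[-1.5, 2.9]] end -353.36
t 27.75 phi 6.7 r 66.6 Ft 10.5 Fr 1.3 z 131.4 w 20.4
[[-1.8, 2.7]] end -359.06
t 27.95 phi 1.2 r 66.4 Ft 11.4 Fr 2.6 z 131.5 w 20.2
[[-2.1, 2.5]] end -364.86
t 28.15 phi -4.2 r 66.3 Ft 13.2 Fr 2.4 z 131.6 w 20.1
[[-2.3, 2.3], [-2.4, 2.2], [-2.5, 2.1], [-2.6, 1.9], [-2.7, 1.8], [-2.8, 1.7], [-2.9, 1.5], [-2.9, 1.4], [-3.0, 1.2], [-3.1, 1.1], [-3.1, 0.9], [-3.2, 0.8], [-3.2, 0.6], [-3.2, 0.4], [-3.2, 0.3], [-3.2, 0.1], [-3.2, -0.0], [-3.2, -0.2], [-3.2, -0.4], [-3.2, -0.5]] end -425.0
```

```bash

python3 -m creep '[[0.1,[-2.3,2.3,0],0],[0.1,[-2.4,2.2,0],0]]' >/dev/null && python3 w.py -373.4 0.05 1 15.4 &&
python3 -m creep '[[0.1,[-2.5,2.1,0],0]]' >/dev/null && python3 w.py -376.3 0.05 1 15.4
```

```text
t 28.35 phi -9.6 r 66.2 Ft 14.4 Fr 4.0 z 131.7 w 19.9
[[-2.5, 2.1]] end -376.26
t 28.45 phi -12.4 r 66.2 Ft 15.2 Fr 2.8 z 131.8 w 20.1
[[-2.6, 1.9]] end -379.16
```

```bash

python3 -m creep '[[0.1,[-2.6,1.9,0],0]]' >/dev/null && python3 w.py -379.1 0.02 3
```

```text
t 28.55 phi -15.1 r 66.1 Ft 15.2 Fr 4.2 z 131.8 w 20.0
[[-1.1, 0.7], [-1.1, 0.7], [-1.1, 0.7]] end -382.54
```

Ft is about 15.5 N, close to the "good" 16 N. I'll ease off, release and rise.

```bash
python3 -m creep '[[0.1,[1.6,-1.2,0],0],[0.5,[0,0,0],0],[0.5,[0,0,0],0],[0.5,[0,0,0],0],[0.5,[0,0,-15],0],[0.5,[0,0,-25],0],[0.5,[0,0,-6],0],[0.5,[0,0,0],0],[0.5,[0,0,0],0]]' | egrep 'pos|ft|wid'
python3 - <<'E'
from h import *
to(534.8,222.8,176)
p=grab_frame("scene");q=grab_frame("top")
c=np.zeros((480,800,3),np.uint8)
c[:480,:480]=cv2.resize(p["image"][125:185,170:230],None,fx=8,fy=8,interpolation=2)
c[:320,480:]=cv2.resize(q["image"][155:195,180:220],None,fx=8,fy=8,interpolation=2);cv2.imwrite("pics/a9.png",c)
print("grip pt",(proj(p,[534.8+65*np.cos(-.264),222.8+65*np.sin(-.264),196])-[170,125]+.5)*8)
E
```

```text
eef_pos: [598.0, 204.5, 175.9]
ft_force: [0.3, -0.1, -0.1]
grip_width: 46.9
t 29.45 tcp [598.  204.5 175.9] yawY -54.38 F [ 0.3 -0.1 -0.1] M [-0.03  0.08  0.05] w 46.9 g 0.0 q6 1.22
tool shift [-40.7 -51.7  -0. ] turn None
grip pt [395.75367119  38.91861527]
```

View pics/a9.png

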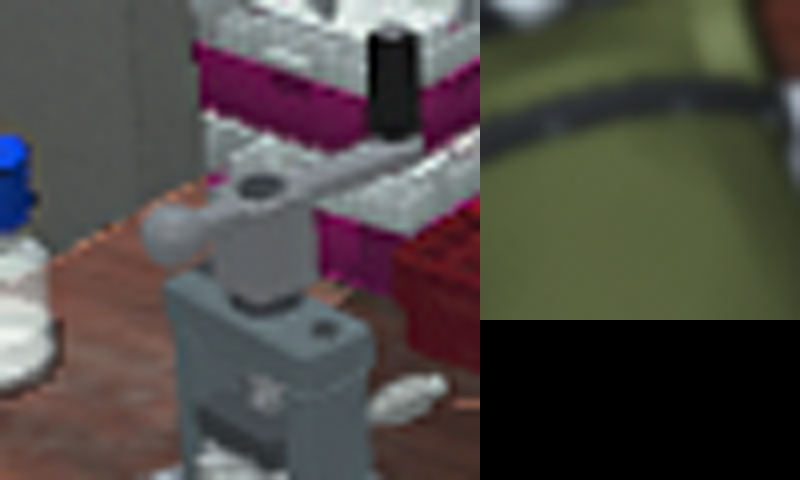

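The grip is at crop (393,85), pointing about -15°, and the hub is still seated on the collar. I'll move over the hub and align across its free faces.

```bash
python3 -m creep '[[0.55,[0,0,-10],0],[0.55,[-13.5,-17,0],0],[0.55,[-13.5,-17.5,0],0],[0.55,[-13.5,-17,0],0],[0.55,[0,0,0],0]]' | egrep pos
python3 -m creep '[[0.55,[0,0,0],-0.149],[0.55,[0,0,0],-0.149],[0.55,[0,0,0],-0.149],[0.55,[0,0,0],-0.149],[0.55,[0,0,0],-0.149],[0.55,[0,0,0],-0.149],[0.55,[0,0,0],-0.149],[0.55,[0,0,0],-0.149],[0.55,[0,0,0],-0.149],[0.55,[0,0,0],-0.149]]' | egrep pos
python3 -m creep '[[0.55,[0,0,0],-0.149],[0.55,[0,0,0],-0.149],[0.55,[0,0,0],-0.149],[0.55,[0,0,0],-0.149],[0.55,[0,0,0],-0.149],[0.55,[0,0,0],-0.02],[0.55,[0,0,0],0]]' | egrep pos
python3 -c "from h import *;to(534.8,222.8,92.3,75)"
```

```text
eef_pos: [534.0, 223.6, 187.5]
eef_pos: [536.1, 222.6, 186.9]
eef_pos: [535.8, 222.7, 186.7]
t 31.75 tcp [535.8 222.7 186.7] yawY 74.63 F [-0.5 -0.1 -0.1] M [-0.01 -0.02 -0.01] w 51.8 g 0.0 q6 -0.97
tool shift [ 1.  -0.1 94.4] turn -0.006
```

```bash
python3 -m creep '[[0.55,[1,0,20],0],[0.55,[0,0,25],0],[0.55,[0,0,20],0],[0.55,[0,0,15],0],[0.55,[0,0,10],0],[0.55,[0,0,4.5],0],[0.55,[0,0,0],0]]' 40| egrep 'pos|ft'
python3 -m creep '[[0.2,[0,0,0],0],[0.2,[0,0,0],0],[0.2,[0,0,0],0],[0.2,[0,0,0],0],[0.2,[0,0,0],0],[0.2,[0,0,0],0]]' 15
python3 -c "from h import *;to(534.8,222.8,92.3,75)"
```

```text
eef_pos: [534.5, 223.1, 92.1]
ft_force: [-0.4, -0.1, 0.3]
clock: 33.05
eef_pos: [534.3, 222.1, 92.7]
tool_rot: [-0.415, -3.114, 0.003]
ft_force: [-2.8, -7.4, 5.9]
grip_width: 28.5
grasp_force: 14.9
t 33.05 tcp [534.3 222.1  92.7] yawY 74.82 F [-2.8 -7.4  5.9] M [-1.43  0.7   0.11] w 28.5 g 14.9 q6 -0.97
tool shift [-0.3  0.8  0.4] turn -0.003
```

```bash
python3 -m creep '[[0.2,[0.2,-1,0],0],[0.2,[0,0,0],0]]' 40| egrep 'pos|ft'
python3 -m creep '[[0.2,[0,0,-1],0],[0.2,[0,0,-1],0],[0.2,[0,0,-1],0],[0.2,[0,0,0],0]]' | egrep 'pos|ft'
python3 -c "from h import *;to(534.8,222.8,92.3,75)"
```

```text
eef_pos: [534.3, 222.1, 92.7]
ft_force: [0.7, -1.8, 4.8]
eef_pos: [534.0, 222.0, 93.0]
ft_force: [11.7, 2.1, -21.3]
t 33.65 tcp [534. 222.  93.] yawY 74.83 F [ 11.7   2.1 -21.3] M [ 0.41 -2.29  0.22] w 27.7 g 39.7 q6 -0.97
tool shift [-0.6  0.9  0.7] turn -0.003
```

```bash
python3 -m creep '[[0.2,[0,0,1.5],-0.04],[0.2,[0,0,0],-0.04],[0.2,[0,0,0],0]]' 50| egrep 'pos|ft'
python3 -c "from h import *;to(534.8,222.8,92.3,75)"
python3 -m creep '[[0.2,[-0.5,0,-0.5],0],[0.2,[0,0,-0.5],0],[0.2,[0,0,0],0]]' | egrep 'pos|ft'
python3 -c "from h import *;to(534.8,222.8,92.3,75)"
```

```text
eef_pos: [533.9, 222.0, 93.0]
ft_force: [4.3, -2.4, -6.7]
t 33.95 tcp [533.9 222.   93. ] yawY 79.44 F [ 4.3 -2.4 -6.7] M [-0.26 -0.82 -0.05] w 27.7 g 49.5 q6 -1.06
tool shift [-0.7  0.9  0.7] turn 0.077
eef_pos: [534.2, 222.2, 94.6]
ft_force: [-0.5, -0.6, -3.6]
t 34.25 tcp [534.2 222.2  94.6] yawY 79.38 F [-0.5 -0.6 -3.6] M [-0.14  0.05 -0.05] w 28.0 g 49.5 q6 -1.05
tool shift [-0.5  0.7  2.3] turn 0.077
```

```bash
python3 -m creep '[[0.2,[0,0,-1],0],[0.2,[0,0,-2],0],[0.2,[0,0,-3],0],[0.2,[0,0,-3],0],[0.2,[0,0,0],0]]' | egrep 'pos|ft'
python3 -m creep '[[0.2,[0,0,-4],0],[0.2,[0,0,-4],0],[0.2,[0,0,-4],0],[0.2,[0,0,-6],0],[0.2,[0,0,-10],0],[0.2,[0,0,0],0],[0.2,[0,0,0],0]]' | egrep 'pos|ft'
python3 -c "from h import *;to(504.1,66,128,-11.4)"
```

```text
eef_pos: [534.5, 222.2, 104.2]
ft_force: [-1.5, -0.9, -1.6]
eef_pos: [534.5, 222.2, 132.0]
ft_force: [-0.2, -0.6, -3.2]
t 35.45 tcp [534.5 222.2 132. ] yawY 79.41 F [-0.2 -0.6 -3.2] M [-0.02  0.03  0.  ] w 27.7 g 49.5 q6 -1.06
tool shift [   1.2 -159.1    3.9] turn 1.585
```

```bash
python3 -m creep '[[0.2,[0,-12,0],0],[0.2,[0,-30,0],0],[0.2,[0,-35,0],0],[0.2,[0,-35,0],0],[0.2,[0,-30,0],0],[0.2,[0,-15,0],0],[0.2,[0,0,0],0]]' | egrep 'pos|ft'
python3 -m creep '[[0.2,[0,0,0],0.1],[0.2,[0,0,0],0.14],[0.2,[0,0,0],0.14],[0.2,[0,0,0],0.14],[0.2,[0,0,0],0.14],[0.2,[0,0,0],0.14],[0.2,[0,0,0],0.14],[0.2,[0,0,0],0.14],[0.2,[0,0,0],0.14],[0.2,[0,0,0],0.14]]' | egrep 'pos|ft'
python3 -m creep '[[0.2,[0,0,0],0.14],[0.2,[0,0,0],0.085],[0.2,[0,0,0],0],[0.2,[0,0,0],0]]' | egrep 'pos|ft'
python3 -c "from h import *;to(504.1,66,30,-11.4)"
```

```text
eef_pos: [505.3, 66.2, 131.6]
ft_force: [1.1, 0.8, -3.1]
eef_pos: [505.6, 68.7, 131.5]
ft_force: [0.4, -0.3, -2.8]
eef_pos: [505.6, 68.3, 131.5]
ft_force: [0.0, 0.4, -2.8]
t 37.55 tcp [505.6  68.3 131.5] yawY -11.21 F [ 0.   0.4 -2.8] M [-0.03  0.06  0.  ] w 27.8 g 49.5 q6 0.26
tool shift [ -2.6  -1.  101.5] turn 0.003
```

```bash
python3 -m creep '[[0.2,[-2.6,-1,15],0],[0.2,[0,0,30],0],[0.2,[0,0,30],0],[0.2,[0,0,20],0],[0.2,[0,0,8],0],[0.2,[0,0,0],0],[0.2,[0,0,0],0]]' | egrep 'pos|ft'
python3 -c "from h import *;to(504.1,66,0.7,-11.4)"
for i in 1 2 3 ; do python3 -m creep '[[0.2,[0,0,1],0],[0.2,[0,0,1],0],[0.2,[0,0,1],0],[0.2,[0,0,0],0]]' | egrep 'pos|ft'; done
```

```text
eef_pos: [504.7, 65.6, 29.6]
ft_force: [0.3, 0.0, -3.0]
t 38.25 tcp [504.7  65.6  29.6] yawY -11.36 F [ 0.3  0.  -3. ] M [-0.06  0.    0.  ] w 27.7 g 49.5 q6 0.26
tool shift [ 0.3 -0.7 28.9] turn 0.001
eef_pos: [504.1, 65.4, 25.7]
ft_force: [0.1, -0.0, -2.6]
eef_pos: [504.0, 65.4, 22.5]
ft_force: [-0.2, 0.4, -3.5]
eef_pos: [504.0, 65.4, 19.5]
ft_force: [-0.0, 0.3, -2.4]
```

Below the post top with no contact, so it is going on cleanly.

```bash
python3 -m creep '[[0.2,[0,0,2],0],[0.2,[0,0,2],0],[0.2,[0,0,2],0],[0.2,[0,0,2],0],[0.2,[0,0,2],0],[0.2,[0,0,2],0],[0.2,[0,0,2],0],[0.2,[0,0,1.5],0],[0.2,[0,0,0],0]]' | egrep 'pos|ft'
for i in 1 2 3 4; do python3 -m creep '[[0.2,[0,0,0.7],0],[0.2,[0,0,0.3],0],[0.2,[0,0,0],0]]' | egrep 'pos|ft'; done
```

```text
eef_pos: [503.9, 65.4, 3.9]
ft_force: [0.2, -0.3, -2.6]
eef_pos: [504.1, 65.4, 3.2]
ft_force: [-1.0, -0.3, -3.0]
eef_pos: [504.1, 65.4, 2.1]
ft_force: [-0.2, -0.5, -3.5]
eef_pos: [504.1, 65.4, 1.1]
ft_force: [-0.5, -1.3, -2.9]
eef_pos: [504.2, 65.5, 0.7]
ft_force: [-3.6, 0.2, 5.5]
```

Seated at z 0.7, as predicted. I'll release, rise and look.

```bash
python3 -m creep '[[0.2,[0,0,-0.2],0],[0.55,[0,0,0],0],[0.55,[0,0,0],0],[0.55,[0,0,0],0],[0.55,[0,0,-5],0],[0.55,[0,0,-20],0],[0.55,[0,0,-35],0],[0.55,[0,0,-40],0],[0.55,[0,0,-40],0],[0.55,[0,0,-20],0]]' | egrep 'pos|ft'
python3 -m creep '[[0.55,[0,-40,0],0],[0.55,[0,-40,0],0],[0.55,[0,-40,0],0],[0.55,[0,0,0],0],[0.55,[0,0,0],0]]' | egrep 'clock|pos|ft'
python3 - <<'E'
from h import *
p=grab_frame("scene");cv2.imwrite("pics/a10.png",cv2.resize(p["image"][140:265,155:320],None,fx=4.8,fy=4.8,interpolation=cv2.INTER_CUBIC))
E
```

```text
eef_pos: [505.0, 65.5, 164.2]
ft_force: [0.4, 0.5, 0.0]
clock: 43.05
eef_pos: [386.7, 89.3, 161.2]
ft_force: [0.4, -0.1, -0.2]
```

View pics/a10.png

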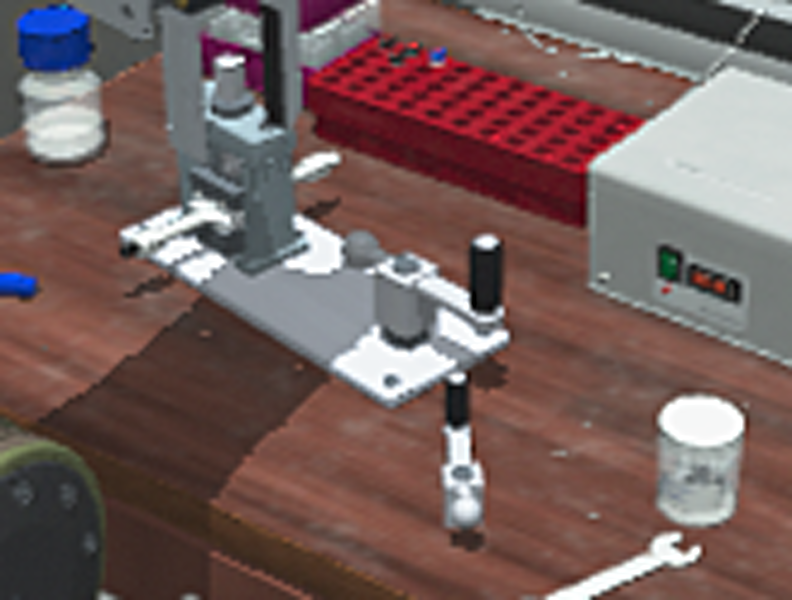

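The crank is down on its post boss at (405,300). The jaw is down on the column, the spindle is free at (230,75), and the other objects are in place. Handing in.

```bash
python3 -c "from rig import hand_in;print(hand_in())"
```

```text
the job is handed in; nothing more can be done
None
```

The column is clamped at about 15–16 N measured at the grip, the crank is back fully down on its stow post, the other objects were left alone, and the job was handed in at about 43 s.

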